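Load the cassette lift and let it down into the bath

TASK

Take the steel cassette out of its white rack, set it down on the open worktop and let go, then take it again across its long sides and lay it square and centred on top of the cassette already on the raised lift plate of the bath, without pressing the plate down. Let go, then crack the lift's release valve open only a fraction of a turn so that the plate sinks slowly, all the way down into the tank, and shut the valve fully again. Do not let the plate drop fast, and leave the other things alone.

Things in the scene. Friction and masses are not known exactly. Their poses are not given: they have to be found in the camera images.
- cassette_top_centre (a point): centre of the loose steel instrument cassette to be loaded: a plain closed box with slotted lid, 64 (its x) x 44 (its y) x 30 mm (z), about 0.12 kg; starts in the rack, upright, its centre 23 mm above the worktop
- cassette_low_centre (a point): centre of the identical second cassette (64 x 44 x 30 mm), which starts and stays on the lift plate between the guides, its x along the plate's x; the first goes on top of it, so centre 30 mm above this one
- cassette_top: the cassette to be loaded; origin at the centre of its underside
- cassette_low: the cassette on the lift plate; origin at the centre of its underside
- rack: white fixed storage rack; origin on the worktop under its centre. Floor 8 mm thick and 46 mm long (x). Two upright cheeks, 58 mm long (x), 6 mm thick, 52 mm high, inner faces 50 mm apart in y, cover the cassette's long sides, so in the rack it can only be taken by its two short ends (64 mm apart, along x), which stick out 3 mm past the cheeks; lift it straight up more than 50 mm to clear them
- bath: fixed bath with lift, white tank 100 (x) x 88 (y) x 80 mm high with open top; origin on the worktop under the tank's centre. Grey base plate 8 mm thick from x -68 to 128 and y -158 to 58 mm. Behind the tank (x 85 mm) an upright ram with a crosshead, whose top is at most 144 mm above the worktop. To the right of the tank (-y), at x 0, y -115 mm, an aluminium valve block 60 x 50 mm, 44 mm high, carries the release valve
- plate (a point): centre of the upper face of the steel lift plate (82 x 58 mm) hung in the tank, 74 mm above the worktop when raised, 14 mm when fully down; its axes are the bath's. Upright guides at both x ends (inner faces 74 mm apart, 64 mm high) cover the short ends of cassettes on the plate, so a cassette (its x along the plate's x, either way round) can be laid there only while held across its long sides (along y), which are open above the tank's rim
- ram (a joint): how far the lift plate has come down: 0 raised, 0.060 m fully down. It goes down by its own weight when the valve is open and stops where it is when the valve is shut; it cannot be pumped up. With the valve shut it gives way a little if pushed down by more than about 8 N
- valve_grip (a point): point on the valve's upright axis, 76 mm above the worktop, 10 mm below the top of the dark steel valve handle. The handle is a flat upright bar 12 mm thick, 30 mm high (56 to 86 mm above the worktop), reaching 50 mm from the axis towards its -x and 20 mm towards its +x; this point turns with the handle. Below it a disc of 14 mm radius reaches up to 50 mm above the worktop
- valve (a joint): release valve angle: 0 shut (the handle's long end points to the bath's front, -x), grows counterclockwise seen from above, to a stop at 1.4 rad. Stiff (about 0.3 to 0.5 N m), stays where it is left. The loaded plate begins to sink at 0.3 to 0.55 rad; at 0.7 rad it sinks at about 10 to 20 mm/s, at 0.8 rad about 25 mm/s; beyond about 1.05 rad it comes down too fast (over 50 mm/s)
- gauze_pack: bystander: flat white pack 55 x 95 x 9 mm; origin at the centre of its underside
- lens_pot: bystander: black round pot, 66 mm across, 33 mm high; origin at the centre of its underside
- lens_case: bystander: lens case 36 x 72 x 18 mm with two screw caps; origin at the centre of its underside
Things that resemble listed ones, but are neither listed nor needed, are in the scene too. Leave any blue, orange or red look-alike of the cassette_low alone.

How it is judged:
On the way, in this order (a step that is already met when the one before it is completed fails the run):
1. the cassette stands on the open worktop, upright, out of the rack and let go (height (world z) of cassette_top_centre below 0.019 m and angle between cassette_top's own z axis and vertical below 0.1 rad and horizontal distance between cassette_top and rack above 0.06 m and contact force between the fingers and cassette_top below 0.05 N), for 0.2 s.
2. the cassette lies on the other one, square and centred, let go, with the plate still raised (z of cassette_top_centre in the frame of plate between 0.041 and 0.049 m and horizontal distance between cassette_top_centre and cassette_low_centre below 0.01 m and angle between the x axis of cassette_top and the x axis of cassette_low, either way round below 0.15 rad and contact force between the fingers and cassette_top below 0.05 N and value of joint ram below 0.012 m), for 0.2 s.
3. the valve is cracked open and the loaded plate is on its way down (value of joint valve above 0.15 rad and value of joint ram between 0.018 and 0.055 m and contact force between the fingers and cassette_top below 0.05 N), for 0.1 s.
At the end, for the whole second after the job is handed in: the lift plate is fully down (within 4 mm) in the tank, the valve is shut (within 0.10 rad), and the loaded cassette lies at rest flat on the lower one, centred within 10 mm and square within 0.15 rad, the lower one centred on the plate within 10 mm (value of joint ram above 0.056 m and value of joint valve below 0.1 rad and z of cassette_top_centre in the frame of plate between 0.041 and 0.049 m and horizontal distance between cassette_top_centre and cassette_low_centre below 0.01 m and horizontal distance between cassette_low_centre and plate below 0.01 m and angle between the x axis of cassette_top and the x axis of cassette_low, either way round below 0.15 rad and linear speed of cassette_top below 0.01 m/s); the robot touches nothing.
It fails at once if the plate comes down faster than 50 mm/s (velocity of joint ram above 0.05 m/s).
It fails at once if the plate or its guides are pushed with more than 20 N (contact force between the fingers and ram above 20 N).
It fails at once if a bystander is moved more than 30 mm (distance of any of gauze_pack, lens_pot, lens_case from where it was at the start of the episode above 0.03 m).
It also fails if it takes over 58 s, if anything falls off the work surface, if the arm or the gripper's body presses on something with over 40 N, if the wrist force passes 120 N, or if a joint passes its speed limit or range.

ROBOT

A 6-joint arm with a two-finger parallel gripper is mounted at the origin on a cart in front of the work surface, level with it; the furniture and walls round the work are solid. World frame = base frame: x ahead of the robot, y to its left, z up, the work surface at z = 0. Lengths are in m, angles in rad, forces in N, time in s.
With the tool pointing down it reaches from about 0.375 to 0.825 m from the base axis. Payload 5.5 kg.
Tool frame: the origin (TCP) lies at the very end of the fingers, on their centre line; the grasp point (between the pads) lies 19 mm behind it (ctrl.grip_point_offset is the distance from the TCP to the grasp point, in m); z points along the fingers, y is the direction in which the jaws open and shut (so a half turn about z gives the same grasp; the last joint's range is limited). The gripper opens to 85 mm and grips with 20 to 120 N. Pads are 22 mm wide; open, the fingers measure 114 mm over their backs; the gripper's body (76 mm by 85 mm) begins 54 mm behind the grasp point. The pads swing forward as they close: fully open they stand 13 mm farther back than shut.
Start: joints at [-1.166, 0.314, -0.047, 1.21, 0, 1.571], TCP at [0.236, -0.552, 0.231] pointing down, gripper open.
Joint ranges: [-2.67, 2.67], [-0.69, 1.73], [-1.03, 1.25], [-2.08, 2.16], [-1.42, 1.45], [-3.14, 3.14]. Speed limits (rad/s): [2.39, 2.39, 3.01, 3.14, 3.14, 3.14].

INTERFACE

Orientations are given as a 3x3 rotation matrix whose columns are the frame's x, y, z axes.
In Python, from plant import ctrl gives the robot as it stands. The module is installed in compiled form; this text tells all that it offers. Calls block until the motion is done:
- ctrl.reach(position, orientation): joint-space move of the TCP to a pose.
- ctrl.move_l(position, rotation=None, max_speed=0.15, max_force=None): straight line of the TCP; rotation=None keeps the orientation; max_speed is the mean speed in m/s. With max_force (N) it stops when the force on the tool has changed by that much, and returns True; else False.
- ctrl.move_j(angles): joint-space move.
- ctrl.gripper_to(opening): finger opening in m; the grip force is fixed at half the most; returns when the fingers have stopped.
- ctrl.sleep(seconds).
- ctrl.inverse_kinematics(position, orientation): joint angles nearest the present ones, or None.
- ctrl.state(): the state.
- ctrl.camera(name): name is "scene" or "top" or "wrist"; returns (picture, depth): 480x640x3 uint8, red, green, blue; 480x640 float32, m along the optical axis (not along the pixel's ray), 0 where there is no reading.
- ctrl.camera_info(name): a dict with "camera_matrix" (3x3 intrinsics, pixels), "k1" (the pictures are not rectified: a ray, as slopes to the right and down, at radius r is drawn at 1 + k1 r^2 times it, then the intrinsics apply), "position" and "orientation" of the camera in the world. Camera axes: x right, y up, looking along -z (the intrinsics and any distortion apply to the point x, -y, -z); pixel columns grow to the right and rows downward; lengths in m; the calibration is good to about 2 mm. A picture is of the moment at which its call begins: read the wrist's pose just before it. camera_info takes no time and is no camera call; for the wrist camera it gives the pose at the moment of the call.
A pose or a line that the arm cannot do raises ctrl.PlanningError and nothing moves.
- ctrl.hand_in(): hands the job in, once; it reports no verdict.
Trained networks look in the newest picture that a camera, given by its name, has taken for a name from the list of things; names that differ only in an ending like _2 or _b are one class to them, and where a whole thing is asked for, a point or a joint stands for the part that bears it (a point fixed in the world has none). Each returns a list of dicts, best first, with "conf" (0 to 1); they miss things now and then, are a little off and sometimes report something else, mostly with a low value. They report only what shows in the picture. A call takes as long as a camera call. They do not tell look-alikes from the thing itself.
- ctrl.silhouettes(camera, query): "mask" (480x640 bool, what is visible of it) and "at" ([column, row] in pixels, amid what is visible of it).
- ctrl.tip_of(camera, query): "at" ([column, row] in pixels: a listed point, or the origin of a listed thing).
The state is a dict: "time": time; "q": joint angles; "dq": joint speeds; "tau": joint torques, N m; "tcp_pos": TCP position; "eef_rot": TCP orientation; "contact_force": force on the tool from outside, world axes, zero at the start; "ft_torque": the same for the moment, N m; "gripper_width": finger opening in m.
Only numpy, scipy, OpenCV 4.12 (cv2) and the standard library are available. Lean on these libraries where they do the work, as an engineer would, in place of code of your own. Each camera call takes 0.05 s, during which the arm holds its last target. There are 200 camera calls.

## Working session

There is one attempt and no reset: what is moved stays moved. The work goes in short steps, each a Python script; the robot and the scene stay as the last script left them, time stands still between calls to the robot, and variables do not carry over. Pictures are saved under pics/ and viewed, about 8 in all and at most 12, crops included, and the job is handed in when it is done.

```bash
mkdir -p pics; cat > h.py <<'E'
import numpy as np, cv2
from plant import ctrl
def ray(cam,px,info=None):
    i=info or ctrl.camera_info(cam);K=np.array(i["camera_matrix"]);k=float(i["k1"])
    p=cv2.undistortPoints(np.array([[px]],float),K,np.array([k,0,0,0,0.]))[0,0]
    return np.array(i["position"]),np.array(i["orientation"])@np.array([p[0],-p[1],-1.])
def at_z(cam,px,z,info=None):
    o,d=ray(cam,px,info); return o+d*(z-o[2])/d[2]
def cloud(cam,depth,info=None):
    i=info or ctrl.camera_info(cam);K=np.array(i["camera_matrix"]);k=float(i["k1"])
    v,u=np.mgrid[0:480,0:640]
    p=cv2.undistortPoints(np.stack([u.ravel(),v.ravel()],1)[:,None].astype(float),K,np.array([k,0,0,0,0.]))[:,0]
    d=np.c_[p[:,0],-p[:,1],-np.ones(len(p))]*depth.reshape(-1,1)
    P=(d@np.array(i["orientation"]).T+np.array(i["position"])).reshape(480,640,3)
    P[depth==0]=np.nan
    return P
def R(a): # tool down, jaw axis (y) at angle a in world xy
    y=np.array([np.cos(a),np.sin(a),0]);z=np.array([0,0,-1.]);return np.c_[np.cross(y,z),y,z]
def save(n,im): cv2.imwrite(f"pics/{n}.png",im[:,:,::-1])
E
python3 - <<'E'
from h import *
s=ctrl.state();print(s["time"],s["eef_rot"],s["gripper_width"])
ims=[]
for c in["top","scene"]:
    im,d=ctrl.camera(c);save(c+"0",im);np.save(c+"0.npy",d)
    i=ctrl.camera_info(c);print(c,np.round(i["position"],3),np.round(i["orientation"],2).tolist(),i["k1"],np.array(i["camera_matrix"])[0])
    P=cloud(c,d)
    for q in["cassette_top_centre","cassette_low_centre","cassette_top","rack","bath","plate","valve_grip","gauze_pack","lens_pot","lens_case"]:
        r=ctrl.tip_of(c,q)
        for e in r[:3]:
            u,v=np.round(e["at"]).astype(int);print(q,round(e["conf"],2),u,v,np.round(P[min(max(v,0),479),min(max(u,0),639)],3))
E
```

```text
0.0 [[ 9.19177546e-01  3.93842888e-01 -6.46357296e-04]
 [ 3.93843418e-01 -9.19176188e-01  1.58048131e-03]
 [ 2.83450873e-05 -1.70730650e-03 -9.99998542e-01]] 0.08536567637544618
top [0.309 0.186 1.521] [[-0.0, 0.98, -0.19], [-1.0, 0.0, 0.02], [0.02, 0.19, 0.98]] -0.028797471795843303 [450.29959528   0.         320.9126082 ]
cassette_top_centre 0.66 452 274 [ 0.492 -0.288  0.042]
cassette_low_centre 0.82 195 258 [0.549 0.569 0.03 ]
cassette_low_centre 0.79 283 261 [0.527 0.271 0.106]
cassette_low_centre 0.67 165 273 [0.498 0.666 0.031]
cassette_top 0.7 451 270 [ 0.506 -0.285  0.043]
rack 0.46 447 272 [ 0.499 -0.271  0.043]
bath 0.87 286 267 [nan nan nan]
plate 0.76 284 266 [0.511 0.268 0.102]
valve_grip 0.55 325 266 [0.519 0.136 0.048]
gauze_pack 0.87 368 273 [ 0.5   -0.011  0.009]
lens_pot 0.65 229 276 [0.488 0.453 0.032]
lens_case 0.48 454 232 [ 0.643 -0.314  0.009]
scene [-0.112  1.013  1.254] [[-0.76, 0.47, -0.45], [-0.65, -0.55, 0.53], [0.0, 0.69, 0.72]] -0.04225950080354451 [600.29104414   0.         316.55595555]
cassette_top_centre 0.52 437 184 [ 0.502 -0.284  0.039]
cassette_low_centre 0.96 231 366 [0.525 0.57  0.034]
cassette_low_centre 0.83 244 264 [0.73  0.322 0.028]
cassette_low_centre 0.8 316 278 [0.511 0.279 0.1  ]
cassette_top 0.53 435 189 [ 0.494 -0.26   0.041]
rack 0.82 439 192 [ 0.481 -0.264  0.033]
bath 0.68 314 298 [0.487 0.315 0.074]
plate 0.64 316 283 [0.499 0.293 0.103]
valve_grip 0.75 347 258 [0.504 0.162 0.08 ]
gauze_pack 0.78 383 242 [ 0.501 -0.004  0.009]
gauze_pack 0.21 315 297 [0.482 0.317 0.083]
lens_pot 0.88 279 352 [0.467 0.467 0.03 ]
lens_pot 0.53 436 184 [ 0.505 -0.282  0.04 ]
lens_case 0.58 405 171 [ 0.63  -0.304  0.009]
```

View pics/top0.png

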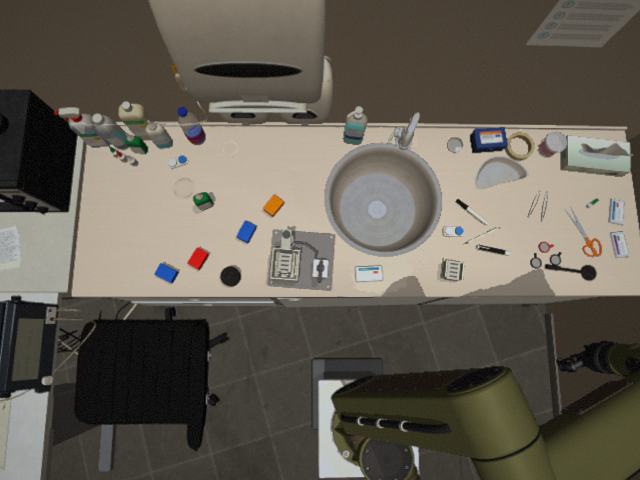

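View pics/scene0.png

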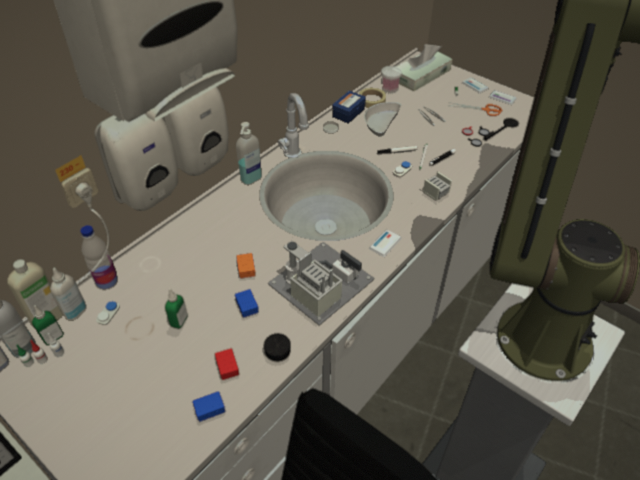

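The top view shows the rack with the steel cassette at (452,270), the bath at (287,262), its valve at (322,268), and red, blue and orange look-alikes. There is open worktop between the gauze (369,273) and the rack. Next I'll take close looks with the wrist camera.

```bash
python3 - <<'E'
from h import *
ctrl.reach([0.46,-0.28,0.26],R(0.0) if ctrl.inverse_kinematics([0.46,-0.28,0.26],R(0.0)) is not None else R(np.pi))
s=ctrl.state();print(s["time"],np.round(s["q"],2))
i=ctrl.camera_info("wrist");im,d=ctrl.camera("wrist");save("w1",im);np.savez("w1.npz",d=d,im=im,pos=i["position"],ori=i["orientation"])
P=cloud("wrist",d,i);print(i["position"],np.round(i["orientation"],2).tolist(),np.array(i["camera_matrix"])[0],i["k1"])
for q,z in[("cassette_top_centre",.023),("cassette_top",.008),("rack",0)]:
    for e in ctrl.tip_of("wrist",q)[:2]:print(q,e["conf"],e["at"],at_z("wrist",e["at"],z,i))
m=(P[...,2]>.032)&(P[...,2]<.043);m2=(P[...,2]>.047)&(P[...,2]<.057)
for n,mm in(("lid",m),("cheek",m2)):
    Q=P[mm];Q=Q[np.hypot(Q[:,0]-.5,Q[:,1]+.285)<.07];print(n,len(Q),Q.mean(0),cv2.minAreaRect(Q[:,:2].astype(np.float32)*1000),np.percentile(Q[:,2],[5,50,95]))
E
```

```text
2.425 [-0.55  0.19 -0.14  1.24 -0.    1.02]
[ 0.45973197 -0.20127891  0.40190826] [[1.0, 0.0, -0.0], [-0.0, 0.95, 0.31], [0.0, -0.31, 0.95]] [360.57068633   0.         317.3862807 ] -0.06494761580186016
cassette_top_centre 0.71 [359.7, 204.3] [ 0.50580282 -0.29089584  0.023     ]
cassette_top 0.59 [360.7, 203.6] [ 0.50872167 -0.29364088  0.008     ]
rack 0.27 [363.8, 206.2] [ 0.51337927 -0.29856884  0.        ]
lid 2740 [ 0.50554177 -0.29204087  0.03741623] ((506.42333984375, -290.7535705566406), (58.45863342285156, 64.11373138427734), 81.4843521118164) [0.03512683 0.03751112 0.03915464]
cheek 698 [ 0.50599061 -0.29097495  0.0507923 ] ((506.0145263671875, -292.7795715332031), (62.780155181884766, 57.58320999145508), 80.82661437988281) [0.04844737 0.05100961 0.05244128]
```

View pics/w1.png

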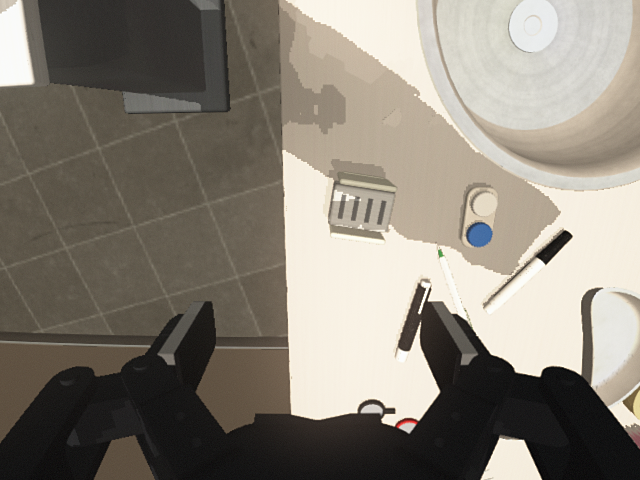

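The lid rectangle is 64 mm long at yaw about -9°, centred near (0.506, -0.292), and the lid height of 37.5 mm matches the given 38 mm. Next I pick it by the short ends and set it down.

```bash
python3 - <<'E'
from h import *
a=-0.152;x,y=.5060,-.2920
ctrl.reach([x,y,.12],R(a))
print("hit",ctrl.move_l([x,y,.006],max_speed=.08,max_force=8))
ctrl.gripper_to(0.03);s=ctrl.state();print(s["time"],s["gripper_width"],s["tcp_pos"],s["contact_force"])
ctrl.move_l([x,y,.09],max_speed=.08)
s=ctrl.state();print(s["gripper_width"],s["contact_force"])
ctrl.move_l([.485,-.155,.09],R(0.),max_speed=.12)
print("hit",ctrl.move_l([.485,-.155,.002],max_speed=.06))
print("hit",ctrl.move_l([.485,-.155,-.005],max_speed=.02,max_force=4))
s=ctrl.state();print(s["time"],s["gripper_width"],s["tcp_pos"],s["contact_force"])
E
```

```text
hit False
5.175 0.06309263156032387 [ 0.50654831 -0.29231545  0.00671081] [-0.4618547   0.56341006  5.87958573]
0.06309466920451264 [-0.63923842 -0.65486013 -0.88159069]
hit False
hit True
9.5917 0.06315953181694768 [ 0.4855451  -0.15518669 -0.00127484] [-1.35987789  0.60420268  5.6636188 ]
```

```bash
python3 - <<'E'
from h import *
ctrl.gripper_to(0.085);ctrl.sleep(.1)
ctrl.move_l([.485,-.155,.08],max_speed=.12)
ctrl.reach([.485,-.165,.17],R(np.pi/2))
s=ctrl.state();print(s["time"],s["tcp_pos"],np.round(s["q"],2))
i=ctrl.camera_info("wrist");im,d=ctrl.camera("wrist");save("w2",im)
P=cloud("wrist",d,i)
for e in ctrl.tip_of("wrist","cassette_top_centre")[:2]:print(e["conf"],e["at"],at_z("wrist",e["at"],.015,i))
m=(P[...,2]>.024)&(P[...,2]<.036)
Q=P[m];Q=Q[np.hypot(Q[:,0]-.485,Q[:,1]+.155)<.05];print(len(Q),Q.mean(0),cv2.minAreaRect(Q[:,:2].astype(np.float32)*1000),np.percentile(Q[:,2],[5,50,95]))
E
```

```text
12.3 [ 0.48464702 -0.16488428  0.16939293] [-0.33  0.18 -0.36  1.03 -0.   -0.33]
0.98 [330.9, 218.1] [ 0.48758921 -0.15327321  0.015     ]
0.6 [178.7, 232.8] [ 0.50063222 -0.28577759  0.015     ]
4038 [ 0.4839144  -0.15577238  0.0294779 ] ((485.4219665527344, -155.5377960205078), (43.91617202758789, 63.642887115478516), 89.41033935546875) [0.02790836 0.02956328 0.03077763]
```

View pics/w2.png

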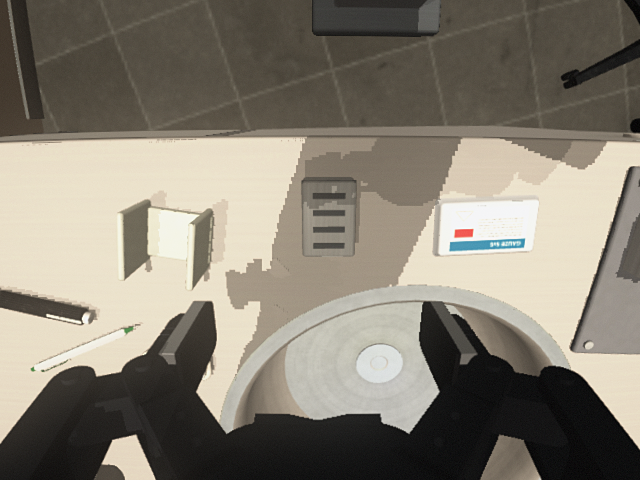

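The cassette stands upright at (0.4854, -0.1555), yaw about -0.6°, and the empty rack is at (165,245). I take it across the long sides, then carry it above the bath and look.

```bash
python3 - <<'E'
from h import *
x,y=.4852,-.1555
ctrl.reach([x,y,.08],R(1.56))
print("hit",ctrl.move_l([x,y,.003],max_speed=.08,max_force=8))
ctrl.gripper_to(0.02);s=ctrl.state();print(s["time"],s["gripper_width"],s["tcp_pos"],s["contact_force"])
ctrl.move_l([x,y,.1],max_speed=.12)
ctrl.reach([.495,.27,.30],R(1.56))
s=ctrl.state();print(s["time"],s["gripper_width"],s["tcp_pos"],np.round(s["q"],2))
i=ctrl.camera_info("wrist");im,d=ctrl.camera("wrist");save("w3",im)
np.savez("w3.npz",d=d,im=im,pos=i["position"],ori=i["orientation"])
P=cloud("wrist",d,i)
for q,z in[("cassette_low_centre",.089),("plate",.074),("bath",0),("valve_grip",.076)]:
    for e in ctrl.tip_of("wrist",q)[:2]:print(q,e["conf"],e["at"],at_z("wrist",e["at"],z,i))
def rect(n,lo,hi,c,r):
    m=(P[...,2]>lo)&(P[...,2]<hi);Q=P[m];Q=Q[np.hypot(Q[:,0]-c[0],Q[:,1]-c[1])<r]
    print(n,len(Q),Q.mean(0),cv2.minAreaRect(Q[:,:2].astype(np.float32)*1000))
rect("lowlid",.098,.109,(.51,.275),.05)
rect("rim",.076,.084,(.51,.275),.09)
rect("guides",.132,.142,(.51,.275),.05)
rect("handle",.081,.091,(.50,.155),.065)
E
```

```text
hit False
14.425 0.04288477826564307 [ 0.48573431 -0.15566465  0.00356484] [-1.86589669 -0.71783508  5.05322699]
17.1 0.043194902421261734 [0.49510131 0.26899452 0.29931025] [ 0.5   0.23 -0.01  1.34 -0.    0.51]
cassette_low_centre 0.9 [633.1, 187.2] [0.48305771 0.59815431 0.089     ]
cassette_low_centre 0.8 [317.6, 225.1] [0.52099754 0.26874274 0.089     ]
plate 0.57 [462.3, 180.0] [0.47848764 0.41878598 0.074     ]
plate 0.15 [318.2, 217.0] [0.51656473 0.26942361 0.074     ]
bath 0.85 [316.3, 205.6] [0.52201463 0.26706931 0.        ]
bath 0.21 [318.2, 223.1] [0.54493288 0.26919628 0.        ]
valve_grip 0.58 [210.0, 213.4] [0.51064055 0.15556625 0.076     ]
lowlid 1790 [0.507849   0.2684488  0.10306222] ((504.8683166503906, 268.9214172363281), (43.952064514160156, 50.94133758544922), 85.39840698242188)
rim 1246 [0.4900837  0.26918054 0.08180983] ((504.09234619140625, 269.38714599609375), (90.18264770507812, 69.193115234375), 85.67906188964844)
guides 104 [0.48115151 0.27056086 0.13639967] ((481.50897216796875, 270.9413757324219), (35.57856369018555, 4.465382099151611), 85.23927307128906)
handle 762 [0.4944462  0.15585657 0.0847465 ] ((496.37078857421875, 154.7791290283203), (12.756128311157227, 69.11314392089844), 85.06222534179688)
```

View pics/w3.png

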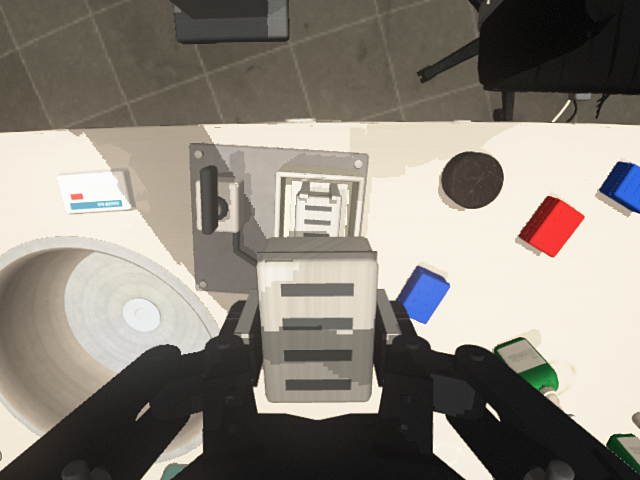

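The loaded cassette hides the rear half of the lower one (lower cassette at (318,215), valve handle at (210,200)). I move back 70 mm and measure again.

```bash
python3 - <<'E'
from h import *
ctrl.move_l([.585,.27,.30],max_speed=.15)
s=ctrl.state();print(s["time"],s["gripper_width"])
i=ctrl.camera_info("wrist");im,d=ctrl.camera("wrist");save("w4",im[80:400])
P=cloud("wrist",d,i)
for q,z in[("cassette_low_centre",.089),("plate",.074),("bath",0),("valve_grip",.076)]:
    for e in ctrl.tip_of("wrist",q)[:2]:print(q,e["conf"],e["at"],at_z("wrist",e["at"],z,i))
def rect(n,lo,hi,c,r):
    m=(P[...,2]>lo)&(P[...,2]<hi);Q=P[m];Q=Q[np.hypot(Q[:,0]-c[0],Q[:,1]-c[1])<r]
    print(n,len(Q),Q.mean(0),cv2.minAreaRect(Q[:,:2].astype(np.float32)*1000))
rect("lowlid",.098,.109,(.52,.268),.045)
rect("rim",.076,.084,(.52,.268),.08)
rect("guides",.132,.142,(.52,.268),.055)
rect("handle",.081,.091,(.50,.155),.065)
# held cassette: underside hidden; its top edge yaw from the near points
m=(P[...,2]>.27);Q=P[m];Q=Q[(np.abs(Q[:,1]-.27)<.03)&(Q[:,2]<.34)]
if len(Q)>20:print("held",len(Q),Q.mean(0),cv2.minAreaRect(Q[:,:2].astype(np.float32)*1000),np.percentile(Q[:,2],[2,50,98]))
E
```

```text
18.1 0.04287400861733434
cassette_low_centre 0.81 [562.6, 154.2] [0.53941058 0.51385066 0.089     ]
cassette_low_centre 0.74 [315.7, 133.1] [0.51954021 0.26898566 0.089     ]
valve_grip 0.69 [196.9, 128.8] [0.51393815 0.15180944 0.076     ]
valve_grip 0.62 [315.6, 135.1] [0.52198405 0.26879748 0.076     ]
lowlid 3515 [0.52005322 0.26776515 0.10290533] ((519.0103149414062, 267.818359375), (44.37286376953125, 77.33009338378906), 85.79866790771484)
rim 2028 [0.51029079 0.26849649 0.0815899 ] ((520.3826293945312, 268.02728271484375), (90.8356704711914, 101.38924407958984), 85.60869598388672)
guides 867 [0.55542376 0.26546426 0.13686053] ((527.3756713867188, 267.89117431640625), (38.69485855102539, 95.13542938232422), 85.12122344970703)
handle 911 [0.49583814 0.15562689 0.08458346] ((496.65313720703125, 154.79014587402344), (12.94697093963623, 69.0832748413086), 85.99836730957031)
held 21617 [0.57737793 0.26998374 0.32482257] ((584.4028930664062, 269.9919128417969), (59.989505767822266, 65.00952911376953), 89.88853454589844) [0.30438144 0.32566697 0.33870309]
```

View pics/w4.png

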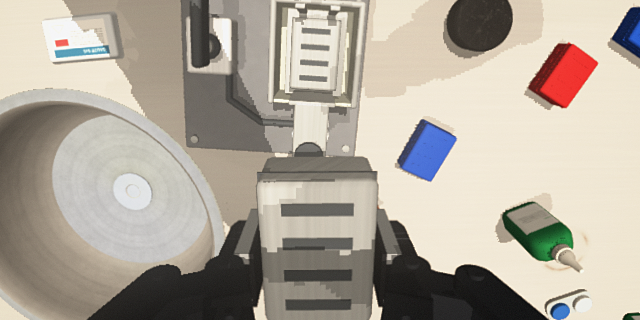

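Tank rim gives the bath centre as (0.5204, 0.2680), yaw -4.5°. The low lid at 103 mm and the handle agree with that. Now the lay-down.

```bash
python3 - <<'E'
from h import *
x,y,t=.5200,.2679,-.078
A=R(np.pi/2+t)
ctrl.move_l([x,y,.22],A,max_speed=.12)
ctrl.move_l([x,y,.117],max_speed=.06)
p=np.array(ctrl.state()["tcp_pos"]);ctrl.sleep(.1);print(p,ctrl.state()["contact_force"])
print("hit",ctrl.move_l([x,y,.1055],max_speed=.015,max_force=3))
s=ctrl.state();print(s["time"],s["tcp_pos"],s["contact_force"])
ctrl.gripper_to(0.058);ctrl.sleep(.25)
z=s["tcp_pos"][2];ctrl.move_l([x,y,z+.06],max_speed=.1)
ctrl.move_l([x+.02,y-.02,.30],max_speed=.2)
i=ctrl.camera_info("wrist");im,d=ctrl.camera("wrist");save("w5",im[40:400]);print(ctrl.state()["time"])
P=cloud("wrist",d,i)
def rect(n,lo,hi,c,r):
    m=(P[...,2]>lo)&(P[...,2]<hi);Q=P[m];Q=Q[np.hypot(Q[:,0]-c[0],Q[:,1]-c[1])<r]
    print(n,len(Q),Q.mean(0),np.percentile(Q[:,2],[5,50,95]),cv2.minAreaRect(Q[:,:2].astype(np.float32)*1000))
rect("toplid",.125,.1355,(.52,.268),.040)
rect("guides+lid",.125,.142,(.52,.268),.06)
rect("rim",.076,.084,(.52,.268),.08)
rect("handle",.081,.091,(.50,.155),.065)
E
```

```text
[0.52024439 0.2680215  0.11736814] [ 0.07665883  0.10157523 -1.31087098]
hit True
21.9583 [0.51983999 0.26786191 0.10703698] [-1.03941903 -0.08638689  4.95046099]
24.15
toplid 3809 [0.51937548 0.26785072 0.13282151] [0.13089309 0.13300011 0.13428616] ((519.8121337890625, 268.03448486328125), (44.54656219482422, 76.55418395996094), 86.0462875366211)
guides+lid 4811 [0.52722241 0.26730599 0.13361332] [0.13106785 0.13323514 0.1375229 ] ((529.4896850585938, 267.3656311035156), (44.54656219482422, 100.95722961425781), 86.0462875366211)
rim 1781 [0.50970907 0.26793776 0.08165568] [0.07930765 0.0818555  0.08331821] ((520.628662109375, 268.3089599609375), (90.55494689941406, 101.79783630371094), 85.70527648925781)
handle 816 [0.49501052 0.15558351 0.08464141] [0.08210966 0.08484631 0.08641258] ((496.8894348144531, 154.90138244628906), (12.201798439025879, 69.163330078125), 85.17424011230469)
```

View pics/w5.png

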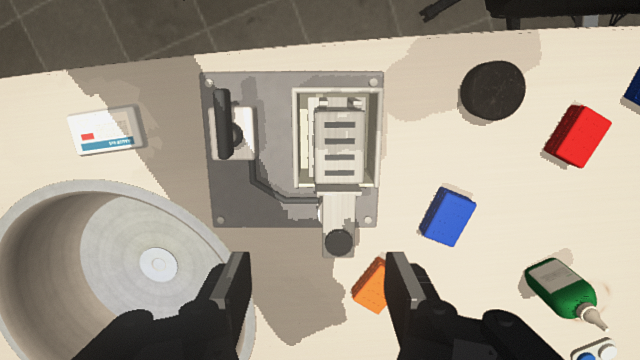

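The stack is centred: the top lid is at (0.519, 0.268), 133 mm high, and square with the rim. Next is the valve. I grip the long arm 22 mm from the axis and turn in small steps while the scene camera watches the lid height.

```bash
cat > v.py <<'E'
from h import *
ax=np.array([.5115,.1535]);t=-.078;r=.022
def pose(v,z=.058):
    f=t+v;return [ax[0]-r*np.cos(f),ax[1]-r*np.sin(f),z],R(np.pi/2+f)
def lid():
    im,d=ctrl.camera("scene");P=cloud("scene",d)
    # points under a column around the stack centre
    m=np.hypot(P[...,0]-.52,P[...,1]-.268)<.015
    Q=P[m];return (ctrl.state()["time"],float(np.median(Q[:,2])) if len(Q)>5 else np.nan,len(Q))
def turn(a,b,step=.08):
    for v in np.linspace(a,b,max(2,int(abs(b-a)/step)+1))[1:]:
        p,A=pose(v);ctrl.move_l(p,A,max_speed=.03)
E
python3 - <<'E'
from v import *
ctrl.gripper_to(.045)
p,A=pose(0,.14);ctrl.reach(p,A)
p,A=pose(0);print("hit",ctrl.move_l(p,A,max_speed=.08,max_force=8))
ctrl.gripper_to(0.0);s=ctrl.state();print(s["time"],s["gripper_width"],s["tcp_pos"],s["contact_force"]);print(lid())
v=0;base=lid()[1];L=[]
try:
    turn(0,.4);v=.4
    for nv in (.5,.58,.64,.7):
        turn(v,nv,.05);v=nv
        a=lid();ctrl.sleep(.3);b=lid();sp=(a[1]-b[1])/(b[0]-a[0]);s=ctrl.state()
        print(v,np.round(a,4),np.round(b,4),"speed",round(sp,4),np.round(s["contact_force"],1),np.round(s["ft_torque"],2))
        if sp>.007:break
    t0=ctrl.state()["time"]
    while ctrl.state()["time"]-t0<7:
        ctrl.sleep(.3);b=lid();L.append(np.round(b,4).tolist())
        if len(L)>2 and L[-1][1]<base-.045 and abs(L[-1][1]-L[-3][1])<.0015:break
finally:
    print(L,v)
E
```

```text
hit False
26.7917 0.011540075139625185 [0.4898779  0.15498202 0.05855509] [-1.6565234  -1.20499024  5.45121133]
(26.8417, 0.1335765879646308, 92)
0.5 [28.4417  0.1319 95.    ] [28.7917  0.1316 96.    ] speed 0.0008 [-1.3 -1.7  5.6] [-0.25  0.26  0.31]
0.58 [29.0917  0.1291 87.    ] [29.4417  0.1271 86.    ] speed 0.0057 [-1.1 -0.4  6.1] [-0.24  0.22  0.28]
0.64 [29.7417  0.1245 86.    ] [30.0917  0.1202 82.    ] speed 0.0122 [-1.3 -0.9  4.6] [-0.27  0.31  0.33]
[[30.4417, 0.1166, 82.0], [30.7917, 0.1133, 84.0], [31.1417, 0.1093, 89.0], [31.4917, 0.105, 80.0], [31.8417, 0.1018, 85.0], [32.1917, 0.0984, 86.0], [32.5417, 0.0949, 79.0], [32.8917, 0.0909, 86.0], [33.2417, 0.0868, 84.0], [33.5917, 0.0828, 86.0], [33.9417, 0.0792, 85.0], [34.2917, 0.0758, 86.0], [34.6417, 0.075, 85.0], [34.9917, 0.0748, 83.0]] 0.64
```

Plate fully down (58.7 mm measured drop, come to rest), at about 11 mm/s. Now I shut the valve and check.

```bash
python3 - <<'E'
from v import *
turn(.64,-.03,.06);ctrl.sleep(.1)
s=ctrl.state();print(s["time"],s["contact_force"],s["ft_torque"],s["tcp_pos"])
ctrl.gripper_to(.04)
p,A=pose(0,.15);ctrl.move_l(p,max_speed=.1)
ctrl.reach([.54,.25,.30],R(np.pi/2+t))
i=ctrl.camera_info("wrist");im,d=ctrl.camera("wrist");save("w6",im[40:400]);print(ctrl.state()["time"])
P=cloud("wrist",d,i)
def rect(n,lo,hi,c,r):
    m=(P[...,2]>lo)&(P[...,2]<hi);Q=P[m];Q=Q[np.hypot(Q[:,0]-c[0],Q[:,1]-c[1])<r]
    print(n,len(Q),Q.mean(0),np.percentile(Q[:,2],[5,50,95]),cv2.minAreaRect(Q[:,:2].astype(np.float32)*1000))
rect("toplid",.069,.0765,(.52,.268),.038)
rect("rim",.078,.084,(.52,.268),.08)
rect("handle",.081,.091,(.50,.155),.065)
E
```

```text
37.8417 [-1.80507609 -5.46630292  6.08163833] [-0.93823202  0.17016778  1.15188931] [0.4898859  0.15501204 0.0585723 ]
40.1167
toplid 2679 [0.5193572  0.26787498 0.07342126] [0.07168283 0.07350122 0.07482504] ((523.2069702148438, 267.8120422363281), (43.97894287109375, 69.40467834472656), 85.8884048461914)
rim 2232 [0.52148746 0.26762836 0.08123407] [0.0782319  0.08158883 0.08336177] ((534.4163208007812, 267.22186279296875), (90.34748840332031, 130.79847717285156), 85.78419494628906)
handle 819 [0.49507167 0.15557727 0.08463816] [0.0820737  0.08484745 0.08633773] ((496.9736633300781, 154.8114471435547), (12.629950523376465, 69.18057250976562), 85.5389175415039)
```

View pics/w6.png

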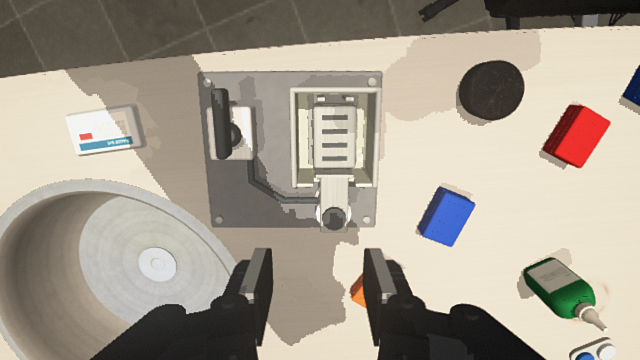

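The stack sits square in the tank at (334,137). The handle at (221,125) has an 85.5° short axis, as it did before opening (85.1–86.0°), so the valve is shut. The gripper touches nothing.

```bash
python3 -c "
from plant import ctrl
ctrl.hand_in();print(ctrl.state()['time'])"
```

```text
the job is handed in; nothing more can be done
the job is handed in; nothing more can be done
```

The job is done and handed in at about 40 s of robot time; the hand-in reports no verdict.

**What I did:** I lifted the cassette out of the rack by its short ends and set it upright on the worktop. I then took it again across its long sides and laid it on the lower cassette with a 3 N contact stop. I opened the valve in small steps to 0.64 rad, let the plate sink at about 11 mm/s, and turned the valve back to its stop.

**Last checks:**
- **Plate:** the lid came to rest after dropping 58.7 mm by the scene camera, or 59.5 mm by the wrist camera.
- **Cassette:** it is within about 1 mm of the bath centre and square with the tank to about 0.1°.
- **Valve:** the handle is back at its starting direction to within about 0.01 rad.
- **Robot and bystanders:** the gripper is open and clear. I saw no bystander moved, though the lens case was out of the last picture.

**Readings that disagreed or were not measured:**
- **Image rectangles:** the last rim rectangle came out 131 mm long because the crosshead got into it, and the lid rectangle came out 69 mm long, probably from the guides. I used the lid's mean position and the earlier rim measurement instead.
- **Lower cassette:** it is hidden under the top one, so its final centring was not measured separately.

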